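Gauge a fixture gap with a taper feeler by the drag

ROBOT

A 7-joint arm with a two-finger parallel gripper is mounted at the origin on a cart in front of the work surface, level with it; the furniture and walls round the work are solid. World frame = base frame: x ahead of the robot, y to its left, z up, the work surface at z = 0. Lengths are in mm, angles in rad, forces in N, time in s.
With the tool pointing down it reaches from about 400 to 875 mm from the base axis. Payload 4.4 kg.
Tool frame: the origin (TCP) lies midway between the tips of the shut fingers; the grasp point (between the pads) lies 19 mm behind it; z points along the fingers, y is the direction in which the jaws open and shut (so a half turn about z gives the same grasp; the last joint's range is limited). The gripper opens to 85 mm and grips with 20 to 120 N. Pads are 22 mm wide; open, the fingers measure 114 mm over their backs; the gripper's body (76 mm by 85 mm) begins 54 mm behind the grasp point. The pads swing forward as they close: fully open they stand 13 mm farther back than shut.
Start: joints at [1.175, 0.628, 0.038, 1.517, -0.027, 0.996, -0.02], TCP at [210.533, -614.975, 231.313] pointing down, gripper open.
Joint ranges: [-3.06, 3.06], [-0.37, 2.12], [-1.25, 1.32], [0.18, 2.47], [-1.1, 4.24], [0.23, 1.98], [-2.94, 2.94]. Speed limits (rad/s): [2.57, 2.57, 3.14, 3.14, 3.14, 3.14, 3.14].

INTERFACE

Orientations are given as [roll, pitch, yaw] about the fixed x, y, z axes, in that order (R = Rz(yaw) Ry(pitch) Rx(roll)).
In Python, from cell import * gives the robot as it stands. The module is installed in compiled form; this text tells all that it offers.
- The arm moves only by the tool move_arm, never from a script. Its argument "series" is a list of rows, each a list of 2 entries, a list of its own where there are three numbers: the shift along the tool's x, y, z in m, then the turn about the tool's z in rad. In form: [[[x, y, z], yaw], ...]. A call has 1 to 5 rows; each row is the pose to reach, as a shift and turn from the pose measured when the call began, along the tool's axes at that moment; what a row does not reach only later rows make up. A row lasts 1/8 s, in which the tool goes at most 62.5 mm and 10.7 degrees, less where a joint would pass 70% of its speed; a pose out of reach is approached as far as the arm can. A call with a gripper value outside its range is refused whole. "claw" is the opening, from 0 (shut) to 1 (fully open), set as the call begins (left out, the last holds). The fingers move at their own pace and stop on an object; the grip force is fixed at half the most. Time passes only in rows, so rows that repeat a pose let the fingers close. It gives the time, the measured TCP pose, the force and the opening at its end, in the units of the state.
- read_state(): the state, without advancing time (a new reading comes with each control period).
- get_image(name): name is "side" or "top" or "wrist"; returns the picture (384x512x3 uint8, blue, green, red); there is no depth.
- camera_model(name): a dict with "fov_y" (degrees; the focal length in pixels is half the picture's height over the tangent of half this angle, whatever the lens; pixels are square), "cx", "cy" (the principal point, pixels), "k1" (the pictures are not rectified: a ray, as slopes to the right and down, at radius r is drawn at 1 + k1 r^2 times it, then the intrinsics apply), "pose" (4x4, takes a point from camera to world coordinates); the wrist camera has in their place "tool_from_camera" (4x4, takes a point from camera to tool coordinates, whose origin is the TCP and whose axes are the flange's). Camera axes: x right, y down, z forward; pixel columns grow to the right and rows downward; lengths in mm; the calibration is good to about 2 mm. A picture is of the moment at which its call begins: read the wrist's pose just before it. camera_model takes no time and is no camera call.
- finish_job(): hands the job in, once; it reports no verdict.
The state is a dict: "clock": time; "qpos": joint angles; "qd": joint speeds; "tau": joint torques, N m; "eef_pos": TCP position; "tool_rot": TCP orientation; "force": force on the tool from outside, world axes, zero at the start; "torque": the same for the moment, N m; "width": finger opening in mm.
Only numpy, scipy, OpenCV 4.12 (cv2) and the standard library are available. Lean on these libraries where they do the work, as an engineer would, in place of code of your own. Each camera call takes 0.05 s, during which the arm holds its last target. There are 200 camera calls.

TASK

Gauge the gap of the aluminium fixture with the blue-handled taper feeler: lay the feeler on the fixture's plate and slide its blade, nose first, into the gap with its straight flank flat along the fixed steel jaw, until the brass shoe on the other side grips it with a light, definite drag (about 6 to 10 N of push), not jammed. Let go and leave it lying flat on the plate, held by that light grip, so the reading can be taken. Never press it hard against the jaw (18 N breaks the rule) and leave the other things on the bench where they are.

Things in the scene. Friction and masses are not known exactly. Their poses are not given: they have to be found in the camera images.
- feeler_grip (a point): Centre of the blue handle of the loose taper feeler (0.13 to 0.21 kg): 36 mm long (x), 24 mm wide (y, grip across these flats), 46 mm high; the point is 30 mm above the feeler's flat underside. x points along the feeler to its nose, z up. At the start it lies upright on the bench. A collar 22 mm wide reaches 26 mm ahead of the point.
- nose (a point): Nose end of the blade's straight left flank, at its underside: 105 mm ahead of feeler_grip, 10 mm to its left, 30 mm below. Axes as feeler_grip.
- feeler: The taper feeler; origin under the handle's centre on the underside, axes as feeler_grip. Its steel blade, 14 mm high, lies level with the underside. The left flank (+y) is straight, parallel to x. The right flank tapers: seen from above the blade is 3 mm thick at the nose and gains 0.2 mm per mm towards the handle (about 19 mm at the collar).
- mouth (a point): Mouth of the gap: on the plate's top, in the plane of the fixed jaw's working face. x points into the gap (way of insertion), y left to the jaw, z up. The fixture is fixed; its aluminium plate, 8 mm thick, reaches 122 mm before this point, 50 mm behind it, 35 mm left, 70 mm right.
- fixed_jaw: Fixed steel jaw, left of the gap; origin 8 mm below mouth, same axes. Its working face is the plane y = 0 from x = 6 to 46 mm, 30 mm high; its front edge is rounded (radius 6 mm). If the blade is not flat on it when let go, the shoe shoves it there and the grip is lost.
- pinch (a point): On the fixed jaw's face, 12 mm past mouth, 14 mm above the plate, axes as mouth. Across the gap, to its right, stands the brass shoe's round nose (radius 6 mm). The gap there is 5 to 13 mm, new at every start and not measured. The shoe yields on a spring: 2 N at first, 10 N more per mm, up to 4 mm. Pushing the pinched blade in takes about 1.3 to 2 times the shoe's force.
- resin_dark: black resin mount, bystander; origin at the centre of its underside
- resin_pale: pale resin mount, bystander; origin at the centre of its underside
- gauge_block: steel gauge block, bystander; origin at the centre of its underside
- loupe: black loupe, bystander; origin at the centre of its underside
- ring: steel ring gauge, bystander; origin at the centre of its underside

How it is judged:
By the outcome, as a careful person would: the job done as asked, in the order asked, and still so for the second after the job is handed in, with the robot touching nothing.
It also fails if it takes over 58 s, if anything falls off the work surface, if the arm or the gripper's body presses on something with over 40 N, if the wrist force passes 120 N, or if a joint passes its speed limit or range.

## Working session

There is one attempt and no reset: what is moved stays moved. The work goes in short steps, Python scripts to look and compute and a tool call to move; the robot and the scene stay as the last step left them, time stands still between calls to the robot, and variables do not carry over. Pictures are saved under pics/ and viewed, about 8 in all and at most 12, crops included, and the job is handed in when it is done.

Besides the shell and the picture viewer there is one more tool, called after "Call:" as a command line: name --argument value ..., lists and objects as JSON in quotes. move_arm: Moves the arm, as the interface text tells. Its arguments: {"type":"object","properties":{"series":{"type":"array"},"claw":{"type":"number"}},"required":["series"]}

```bash
mkdir -p pics; cat > h.py <<'E'
from cell import *
import numpy as np, cv2
from scipy.spatial.transform import Rotation as Ro
def Rt():
    s=read_state(); T=np.eye(4); T[:3,:3]=Ro.from_euler('xyz',s['tool_rot']).as_matrix(); T[:3,3]=s['eef_pos']; return s,T
def ray(name,px,T=None):
    m=camera_model(name); f=192/np.tan(np.radians(m['fov_y']/2))
    P=np.array(m['pose']) if name!='wrist' else T@np.array(m['tool_from_camera'])
    K=np.array([[f,0,m['cx']],[0,f,m['cy']],[0,0,1]]);
    d=(np.atleast_2d(np.float64(px))-[m['cx'],m['cy']])/f
    u=d.copy()
    for _ in range(30): u=d/(1+m['k1']*(u**2).sum(1,keepdims=True))
    return P[:3,3],(np.c_[u,np.ones(len(u))])@P[:3,:3].T
def onz(name,px,z,T=None):
    o,d=ray(name,px,T); return o+d*((z-o[2])/d[:,2:])
def proj(name,X,T=None):
    m=camera_model(name); f=192/np.tan(np.radians(m['fov_y']/2))
    P=np.array(m['pose']) if name!='wrist' else T@np.array(m['tool_from_camera'])
    c=(np.atleast_2d(X)-P[:3,3])@P[:3,:3]; u=c[:,:2]/c[:,2:]
    return u*(1+m['k1']*(u**2).sum(1,keepdims=True))*f+[m['cx'],m['cy']]
E
python3 - <<'E'
from h import *
s,T=Rt(); print(s)
for n in ['side','top','wrist']:
    im=get_image(n); cv2.imwrite(f'pics/{n}0.png',im); print(n,camera_model(n))
a=np.vstack([cv2.imread('pics/side0.png'),cv2.imread('pics/top0.png')])
E
```

```text
{'clock': 0.0, 'qpos': array([ 1.17519003,  0.62931903,  0.03848053,  1.51837497, -0.02699402,
        0.99627326, -0.0200174 ]), 'qd': array([-0.00084354,  0.00036409,  0.00012558, -0.0001092 ,  0.0006763 ,
        0.00053537,  0.00080379]), 'tau': array([ 1.08275068e-03, -5.63416207e+01,  1.22629914e+00, -1.93453950e+01,
        1.09838747e-02,  1.06246263e-02, -2.31160362e-05]), 'eef_pos': array([ 210.31346135, -614.38296652,  230.40511451]), 'tool_rot': array([-3.13973776e+00,  5.08163887e-05,  3.29760831e-01]), 'force': array([-0.45700766,  0.15736836,  0.13587559]), 'torque': array([ 0.00801302,  0.02565525, -0.05192796]), 'width': 85.39489272278306}
side {'fov_y': 57.558319691767906, 'cx': 255.48880796730376, 'cy': 193.14785937957012, 'k1': 0.008881870577899176, 'pose': array([[ 9.99974055e-01, -2.60249820e-03, -6.71684101e-03,
         5.25155059e+02],
       [ 4.22520581e-03, -5.43291743e-01,  8.39533340e-01,
        -6.84575327e+02],
       [-5.83408827e-03, -8.39539939e-01, -5.43266652e-01,
         4.97483996e+02],
       [ 0.00000000e+00,  0.00000000e+00,  0.00000000e+00
[... 269 characters left out ...]
555e-02,  1.10757018e-02,
         3.76362094e+01],
       [-8.98506178e-03, -1.20229849e-01, -9.92705421e-01,
         1.00785094e+03],
       [ 0.00000000e+00,  0.00000000e+00,  0.00000000e+00,
         1.00000000e+00]])}
wrist {'fov_y': 67.70297441183064, 'cx': 251.53975426918603, 'cy': 194.98024914164625, 'k1': -0.06635473398357888, 'tool_from_camera': array([[ 5.58920240e-04, -9.49645260e-01, -3.13326616e-01,
         7.88220788e+01],
       [ 9.99999668e-01,  7.16729208e-04, -3.88471436e-04,
        -7.63862941e-01],
       [ 5.93480396e-04, -3.13326295e-01,  9.49645345e-01,
        -1.42335917e+02],
       [ 0.00000000e+00,  0.00000000e+00,  0.00000000e+00,
         1.00000000e+00]])}
```

View pics/top0.png

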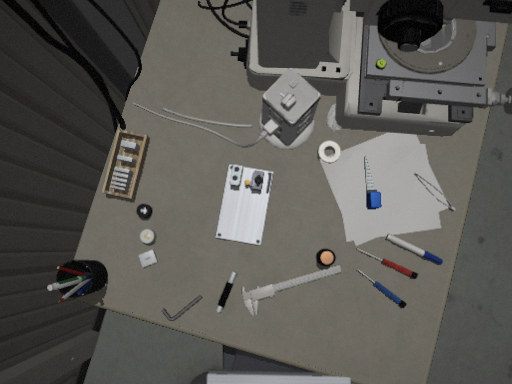

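View pics/side0.png

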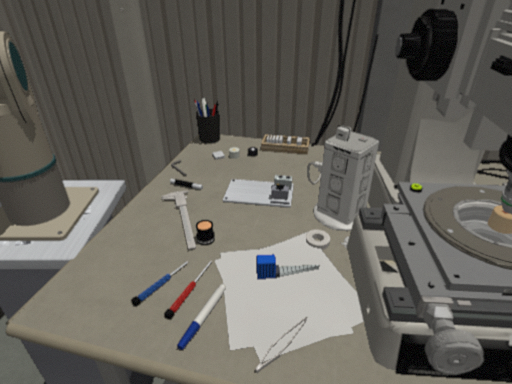

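The top view shows the blue feeler at (374,200) with its nose up to (367,157), and the fixture at (245,205) with the jaw at (236,178) and the shoe at (258,182). The side view agrees. Next I'll measure coarsely and zoom in.

```bash
python3 - <<'E'
from h import *
im=cv2.imread('pics/top0.png'); hsv=cv2.cvtColor(im,cv2.COLOR_BGR2HSV)
m=cv2.inRange(hsv,(108,150,60),(128,255,255)); m[:170]=0;m[230:]=0;m[:,:340]=0;m[:,400:]=0
p=np.argwhere(m)[:,::-1]; print(len(p),p.mean(0),cv2.minAreaRect(p.astype(np.float32)))
print('handle top z46',onz('top',p.mean(0),42)); print('nose',onz('top',[366,157],8))
si=cv2.imread('pics/side0.png'); h2=cv2.cvtColor(si,cv2.COLOR_BGR2HSV)
m=cv2.inRange(h2,(108,150,60),(128,255,255)); m[:245]=0;m[285:]=0;m[:,:250]=0;m[:,285:]=0
p2=np.argwhere(m)[:,::-1]; 
o1,d1=ray('top',p.mean(0));o2,d2=ray('side',p2.mean(0))
A=np.c_[d1[0],-d2[0]];t=np.linalg.lstsq(A,o2-o1,rcond=None)[0];print('tri',o1+t[0]*d1[0],o2+t[1]*d2[0])
a=cv2.resize(im[155:250,210:280],None,fx=5.5,fy=5.5,interpolation=cv2.INTER_CUBIC)
b=cv2.resize(im[145:215,345:395],None,fx=5.5,fy=5.5,interpolation=cv2.INTER_CUBIC)
b=cv2.copyMakeBorder(b,0,a.shape[0]-b.shape[0],0,0,cv2.BORDER_CONSTANT)
cv2.imwrite('pics/z1.png',np.hstack([a,b])); print(a.shape)
E
```

```text
166 [375.0060241  199.36144578] ((375.0, 199.5), (15.0, 10.0), 90.0)
handle top z46 [[ 538.80517536 -208.10363      42.        ]]
nose [[ 640.88354304 -197.30577298    8.        ]]
tri [ 540.16651317 -211.15974027   29.98832543] [ 539.52120424 -211.20181899   29.92589564]
(522, 385, 3)
```

View pics/z1.png

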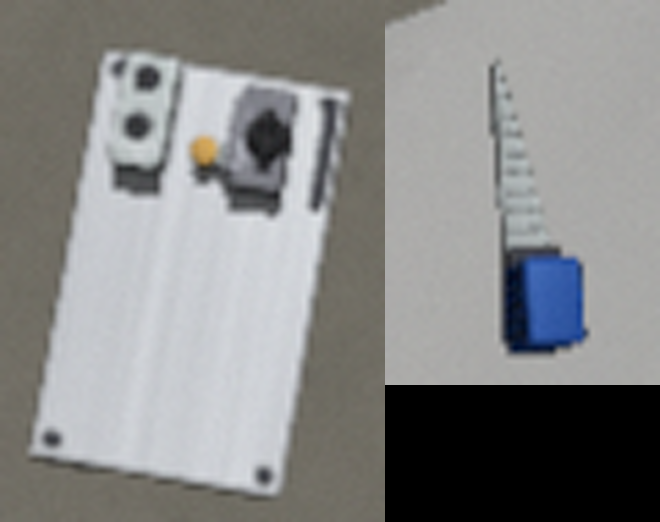

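```bash
cat >> h.py <<'E'
def delta(p,yaw):
    s,T=Rt(); print('pos',s['eef_pos'].round(1),'yaw',s['tool_rot'].round(4),'F',s['force'].round(1),'w',round(s['width'],1),'t',s['clock'])
    d=T[:3,:3].T@(np.array(p)-T[:3,3]); print('delta m',(d/1000).round(4),'turn(about tool z)',round(-(yaw-s['tool_rot'][2]),4)); return d
E
python3 - <<'E'
from h import *
c=np.array([[105,52],[350,92],[30,457],[280,495]])/5.5+[210,155]-0.4
X=onz('top',c,8); print(X)
print([np.linalg.norm(X[a]-X[b]) for a,b in [(0,1),(2,3),(0,2),(1,3)]])
for a,b in [(2,0),(3,1),(1,0),(3,2)]:
    d=X[b]-X[a]; print(np.arctan2(d[1],d[0]))
delta([540,-210,180],0.03)
E
```

```text
[[619.03106142 119.8401371    8.        ]
 [603.67609971  16.73401865   8.        ]
 [449.16722348 146.33215279   8.        ]
 [435.48599555  43.10524512   8.        ]]
[np.float64(104.2432084609589), np.float64(104.12958496464238), np.float64(171.9172775915995), np.float64(170.24497855661932)]
-0.15471393687214877
-0.15552789134987197
1.422958999278388
1.439028791595194
pos [ 210.4 -614.5  230.6] yaw [-3.1401  0.      0.3298] F [0.6 0.9 0.8] w 85.3 t 0.15
delta m [ 0.4429 -0.2759  0.051 ] turn(about tool z) 0.2998
```

Call:
move_arm --series '[[[0.05,-0.031,0],0.06],[[0.1,-0.062,0],0.12],[[0.15,-0.093,0],0.18],[[0.2,-0.124,0.01],0.24],[[0.25,-0.155,0.02],0.3]]' --claw 1

```text
clock: 0.78
eef_pos: [397.8, -385.3, 210.6]
tool_rot: [-3.14, 0.0, 0.028]
force: [0.6, -0.3, 0.1]
width: 85.3
```

```bash
python3 - <<'E'
from h import *
delta([540,-210,180],0.03)
E
```

```text
pos [ 397.8 -385.3  210.6] yaw [-3.1404e+00  1.0000e-04  2.7600e-02] F [ 0.6 -0.3  0.1] w 85.3 t 0.775
delta m [ 0.147  -0.1713  0.0308] turn(about tool z) -0.0024
```

Call:
move_arm --series '[[[0.037,-0.043,0.008],0],[[0.074,-0.086,0.016],0],[[0.11,-0.129,0.024],0],[[0.147,-0.171,0.031],0],[[0.147,-0.171,0.031],0]]'

```text
clock: 1.4
eef_pos: [543.0, -204.0, 178.8]
tool_rot: [-3.137, -0.001, 0.037]
force: [-1.1, -0.1, -0.3]
width: 85.6
```

```bash
python3 - <<'E'
from h import *
s,T=Rt(); im=get_image('wrist'); cv2.imwrite('pics/w1.png',im); np.save('T1.npy',T); print(s['eef_pos'],s['tool_rot'])
hsv=cv2.cvtColor(im,cv2.COLOR_BGR2HSV)
m=cv2.inRange(hsv,(108,150,40),(128,255,255)); n,l,st,ce=cv2.connectedComponentsWithStats(m)
print(st[st[:,4]>200], ce[st[:,4]>200])
E
```

```text
[ 543.04137179 -203.98672271  178.77869357] [-3.13681852e+00 -6.18077750e-04  3.72148767e-02]
[[     0      0    512    384 195497]
 [   244    167     22     37    779]
 [   253    309     42     30    332]] [[255.47190494 191.29974885]
 [254.74967908 185.15275995]
 [273.80421687 324.31024096]]
```

View pics/w1.png

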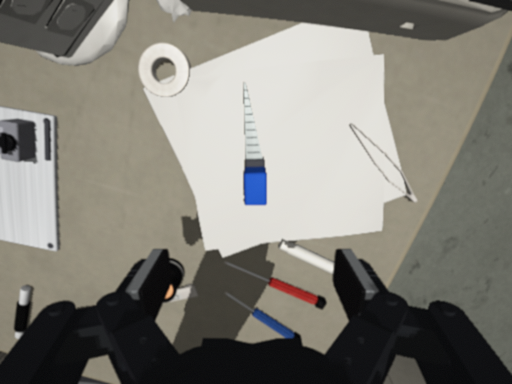

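The wrist view shows the handle top at (255,185), the nose at (245,83), and the ring at (165,70).

```bash
python3 - <<'E'
from h import *
T=np.load('T1.npy'); im=cv2.imread('pics/w1.png'); hsv=cv2.cvtColor(im,cv2.COLOR_BGR2HSV)
print('tcp px',proj('wrist',T[:3,3],T))
m=cv2.inRange(hsv,(108,150,40),(128,255,255)); m[:150]=0;m[220:]=0
# top face brighter?
p=np.argwhere(m)[:,::-1].astype(np.float32); r=cv2.minAreaRect(p); print(r, hsv[170:205:3,255,2])
b=cv2.boxPoints(r); B=onz('wrist',b,46,T); print(B.round(1)); print('ctr46',onz('wrist',p.mean(0),46,T))
g=cv2.cvtColor(im,cv2.COLOR_BGR2GRAY)
L=[]
for y in range(84,165,4):
    row=g[y,225:280].astype(int); d=np.where(row<150)[0]; L.append((y,225+d.min(),225+d.max()) if len(d) else (y,))
print(L); print('nose',onz('wrist',[245,83],14,T),onz('wrist',[245,83],0,T))
E
```

```text
tcp px [[252.09238955 248.73314127]]
((254.5, 185.0), (36.0, 21.0), 90.0) [102 166 204 205 204 204 204 202 202 200 200 195]
[[ 559.5 -195.    46. ]
 [ 560.3 -215.6   46. ]
 [ 522.9 -217.5   46. ]
 [ 522.  -196.1   46. ]]
ctr46 [[ 541.41921389 -206.26915926   46.        ]]
[(84,), (88,), (92,), (96,), (100,), (104,), (108,), (112,), (116,), (120,), (124,), (128,), (132,), (136,), (140,), (144,), (148,), (152,), (156,), (160, np.int64(245), np.int64(264)), (164, np.int64(245), np.int64(264))]
nose [[ 639.16604835 -192.58360787   14.        ]] [[ 6.39967746e+02 -1.92179822e+02  5.68434189e-14]]
```

```bash
python3 - <<'E'
from h import *
delta([538,-206.5,12],0.04)
E
```

```text
pos [ 541.  -207.6  179.1] yaw [-3.1391e+00  8.0000e-04  3.2800e-02] F [-0.5 -0.9  1.4] w 85.4 t 1.45
delta m [-0.0028 -0.0007  0.1671] turn(about tool z) -0.0072
```

Call:
move_arm --series '[[[-0.002,0,0.03],-0.007],[[-0.003,0,0.06],-0.007],[[-0.003,0,0.08],-0.007],[[-0.003,0,0.08],-0.007],[[-0.003,0,0.08],-0.007]]'

```text
clock: 2.08
eef_pos: [537.9, -208.8, 99.9]
tool_rot: [-3.14, -0.0, 0.038]
force: [0.7, -0.0, 0.7]
width: 85.6
```

```bash
python3 - <<'E'
from h import *
s,T=Rt(); im=get_image('wrist'); cv2.imwrite('pics/w2.png',im); np.save('T2.npy',T)
hsv=cv2.cvtColor(im,cv2.COLOR_BGR2HSV)
m=cv2.inRange(hsv,(108,150,190),(128,255,255)); n,l,st,ce=cv2.connectedComponentsWithStats(m)
i=1+st[1:,4].argmax(); p=np.argwhere(l==i)[:,::-1].astype(np.float32); r=cv2.minAreaRect(p); print(st[i],r)
print(onz('wrist',cv2.boxPoints(r),46,T).round(1), onz('wrist',r[0],46,T))
delta([538,-206.5,12],0.04); print(proj('wrist',T[:3,3],T))
cv2.imwrite('pics/w2c.png',cv2.resize(im[0:300,150:370],None,fx=2,fy=2,interpolation=cv2.INTER_CUBIC))
E
```

```text
Traceback (most recent call last):
ValueError: attempt to get argmax of an empty sequence
```

```bash
python3 - <<'E'
from h import *
T=np.load('T2.npy'); im=cv2.imread('pics/w2.png')
hsv=cv2.cvtColor(im,cv2.COLOR_BGR2HSV)
m=cv2.inRange(hsv,(108,150,60),(128,255,255)); n,l,st,ce=cv2.connectedComponentsWithStats(m); print(st)
i=1+st[1:,4].argmax(); p=np.argwhere(l==i)[:,::-1].astype(np.float32); r=cv2.minAreaRect(p); print(st[i],r)
print(onz('wrist',cv2.boxPoints(r),46,T).round(1), onz('wrist',r[0],46,T))
delta([538,-206.5,12],0.04)
cv2.imwrite('pics/w2c.png',cv2.resize(im[0:300,150:370],None,fx=2,fy=2,interpolation=cv2.INTER_CUBIC))
E
```

```text
[[     0      0    512    384 195075]
 [   234    181     31     53   1533]]
[ 234  181   31   53 1533] ((249.0, 207.0), (52.0, 30.0), 90.0)
[[ 561.7 -195.    46. ]
 [ 562.6 -216.3   46. ]
 [ 521.9 -218.4   46. ]
 [ 521.  -195.7   46. ]] [[ 542.43639465 -206.31952215   46.        ]]
pos [ 538.3 -208.6  100.2] yaw [-3.1402e+00 -8.0000e-04  3.8600e-02] F [ 0.  -0.5  0.7] w 85.5 t 2.125
delta m [-0.0003 -0.0019  0.0882] turn(about tool z) -0.0014
```

View pics/w2c.png

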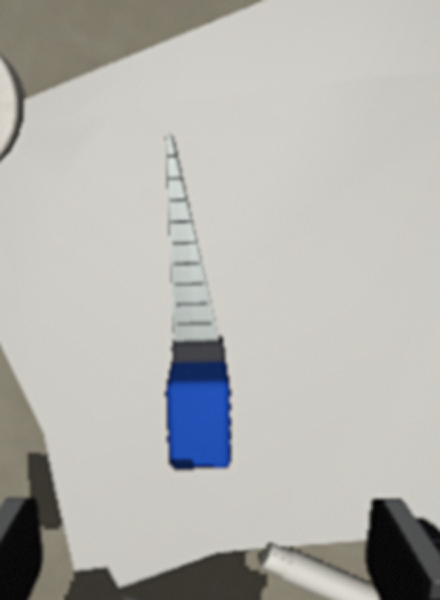

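The handle's top face is at crop rows 378–467 (x≈538, y≈-206) and the nose is at crop (168,134). It sits well between the fingers, so I'll go down and grip.

Call:
move_arm --series '[[[0,-0.002,0.03],0],[[0,-0.002,0.06],0],[[0,-0.002,0.08],0],[[0,-0.002,0.088],0],[[0,-0.002,0.088],0]]'

```text
clock: 2.75
eef_pos: [538.6, -206.7, 12.6]
tool_rot: [-3.141, -0.001, 0.039]
force: [0.0, -0.8, 0.1]
width: 85.5
```

Call:
move_arm --series '[[[0,0,0],0],[[0,0,0],0],[[0,0,0],0],[[0,0,0],0],[[0,0,0],0]]' --claw 0

```text
clock: 3.38
eef_pos: [538.9, -206.7, 13.2]
tool_rot: [-3.141, -0.002, 0.039]
force: [-0.1, -0.3, 5.5]
width: 23.4
```

```bash
cat >> h.py <<'E'
YF=-0.150; M=np.array([565.0,93.5,8.0])
def F2W(p,yaw=None,m=None):
    yaw=YF if yaw is None else yaw; m=M if m is None else m
    return m+Ro.from_euler('z',yaw).apply(np.array(p,float))
E
python3 - <<'E'
from h import *
p=F2W([-115,-32,85]); print(p); delta(p,YF)
E
```

```text
[446.5093058   79.04471074  93.        ]
pos [ 538.9 -206.7   13.2] yaw [-3.1407e+00 -1.9000e-03  3.8700e-02] F [-0.1 -0.3  5.5] w 23.4 t 3.375
delta m [-0.0811 -0.2892 -0.0797] turn(about tool z) 0.1887
```

Call:
move_arm --series '[[[0,0,-0.03],0],[[-0.02,0,-0.08],0],[[-0.04,-0.04,-0.08],0.04],[[-0.06,-0.09,-0.08],0.1],[[-0.081,-0.14,-0.08],0.15]]'

```text
clock: 4.0
eef_pos: [451.5, -68.8, 93.2]
tool_rot: [-3.14, -0.002, -0.114]
force: [0.2, 1.4, -2.4]
width: 23.2
```

```bash
python3 - <<'E'
from h import *
delta(F2W([-115,-32,85]),YF)
E
```

```text
pos [451.5 -68.8  93.2] yaw [-3.1402e+00 -2.1000e-03 -1.1380e-01] F [ 0.2  1.4 -2.4] w 23.2 t 4.0
delta m [-0.0218 -0.1463  0.0003] turn(about tool z) 0.0362
```

Call:
move_arm --series '[[[-0.007,-0.05,0],0.036],[[-0.014,-0.1,0],0.036],[[-0.022,-0.14,0],0.036],[[-0.022,-0.146,0],0.036],[[-0.022,-0.146,0],0.036]]'

```text
clock: 4.62
eef_pos: [446.2, 78.7, 93.2]
tool_rot: [-3.141, -0.002, -0.149]
force: [-0.1, -1.0, -2.0]
width: 23.2
```

Call:
move_arm --series '[[[0,0,0],0],[[0,0,0],0],[[0,0,0],0]]'

```text
clock: 5.0
eef_pos: [446.3, 77.9, 93.2]
tool_rot: [-3.141, -0.002, -0.151]
force: [0.0, -0.4, -2.0]
width: 23.3
```

```bash
python3 - <<'E'
from h import *
s,T=Rt(); im=get_image('wrist'); cv2.imwrite('pics/w3.png',im); np.save('T3.npy',T)
delta(F2W([-115,-32,85]),YF)
pl=[F2W([x,y,0]) for x,y in [(-122,35),(50,35),(50,-70),(-122,-70)]]
print(proj('wrist',pl,T).round(1)); print('mouth',proj('wrist',[F2W([0,0,0]),F2W([6,0,30]),F2W([46,0,30])],T))
cv2.imwrite('pics/w3c.png',cv2.resize(im[0:250,50:400],None,fx=2.2,fy=2.2,interpolation=cv2.INTER_CUBIC))
E
```

```text
pos [446.3  78.   93.2] yaw [-3.1407e+00 -1.9000e-03 -1.5030e-01] F [-0.6  0.  -2. ] w 23.6 t 5.05
delta m [ 0.0001 -0.001   0.0002] turn(about tool z) -0.0003
[[171.7 206.8]
 [153.9 -24.7]
 [304.7 -26.2]
 [294.9 206.9]]
mouth [[206.1278816   50.02594297]
 [198.48628162  31.62531684]
 [195.99616637 -39.61854037]]
```

View pics/w3c.png

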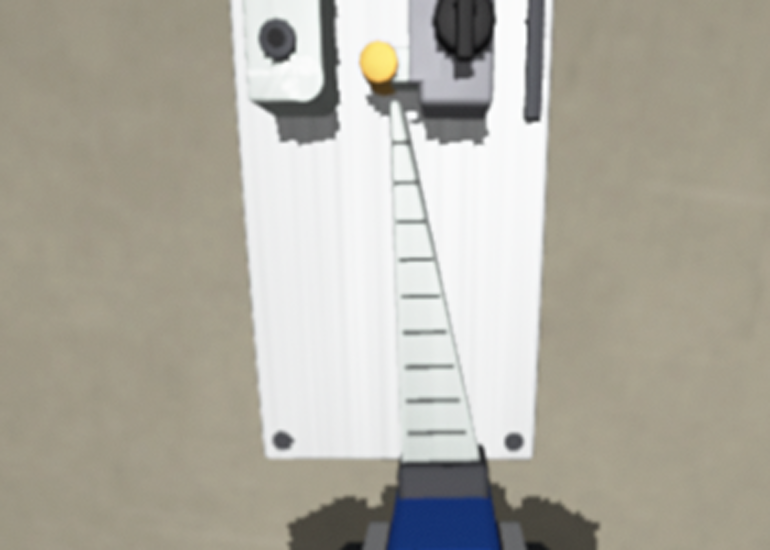

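The jaw's face top edge is at crop x≈325, its front is at y≈100, the brass shoe nose is at (378,62), and the nose is at (392,102). This matches the predicted fixture pose to about 1 px. Now I'll measure the lines numerically.

```bash
python3 - <<'E'
from h import *
T=np.load('T3.npy'); im=cv2.imread('pics/w3.png'); g=cv2.GaussianBlur(cv2.cvtColor(im,cv2.COLOR_BGR2GRAY),(3,3),0).astype(float)
def edge(y,x0,x1,sign):
    d=np.diff(g[y,x0:x1])*sign; i=d.argmax(); 
    if 0<i<len(d)-1:
        a,b,c=d[i-1:i+2]; i=i+0.5*(a-c)/(a-2*b+c)
    return x0+i+0.5
def fitline(ys,x0f,w,sign,z,name):
    px=np.array([[edge(y,int(x0f(y)-w),int(x0f(y)+w),sign),y] for y in ys]); X=onz('wrist',px,z,T)
    p=np.polyfit(X[:,0],X[:,1],1)
    for _ in range(2):
        r=X[:,1]-np.polyval(p,X[:,0]); k=abs(r)<max(0.3,1.5*np.median(abs(r))); p=np.polyfit(X[k,0],X[k,1],1)
    print(name,'yaw',np.arctan(p[0]).round(4),'rms',r[k].std().round(2),k.sum()); return p
c=lambda x,y:(x/2.2+50,y/2.2)
def lin(a,b):
    a=c(*a);b=c(*b); return lambda y:a[0]+(b[0]-a[0])*(y-a[1])/(b[1]-a[1])
l=fitline(range(70,200,2),lin((245,160),(265,455)),6,1,8,'plate L')
r=fitline(range(60,200,2),lin((548,130),(532,455)),6,-1,8,'plate R')
jw=fitline(range(4,36),lin((327,10),(323,80)),5,-1,38,'jaw top edge')
fl=fitline(range(60,200,2),lin((391,110),(401,460)),4,1,94,'flank')
def off(p,yaw=YF): # lateral of line at fixture origin
    y0=np.polyval(p,M[0]); return (y0-M[1])*np.cos(yaw)
for n,p in [('L',l),('R',r),('jaw',jw)]: print(n,off(p))
for n,p,z in [('nose',c(391,101),94),('shoe',c(378,62),30)]:
    X=onz('wrist',p,z,T)[0]; print(n,X,'in fixture',Ro.from_euler('z',-YF).apply(X-M))
x=T[:3,:3].T@0 if 0 else None
# flank lateral in tool frame
X=np.array([600,np.polyval(fl,600),94]); print('flank pt tool',T[:3,:3].T@(X-T[:3,3]))
X=np.array([480,np.polyval(fl,480),94]); print('flank pt tool',T[:3,:3].T@(X-T[:3,3]))
# front edge row of plate
px=[[x,np.argmin(np.diff(g[190:225,x]))+190.5] for x in (200,260)]; 
print([Ro.from_euler('z',-YF).apply(q-M).round(1) for q in onz('wrist',px,8,T)])
E
```

```text
plate L yaw -0.1543 rms 0.13 64
plate R yaw -0.154 rms 0.09 70
jaw top edge yaw -0.1374 rms 0.08 32
flank yaw -0.1913 rms 0.32 40
L 35.82710488691367
R -67.48705271415696
jaw 1.3903731112321456
nose [549.57783657  73.10643859  94.        ] in fixture [-12.20141343 -22.469223    86.        ]
shoe [572.43756237  78.30438057  30.        ] in fixture [  9.62485155 -13.91353357  22.        ]
flank pt tool [154.34052897  -7.5460016   -0.5104917 ]
flank pt tool [ 32.21110903 -12.51370033  -0.74256282]
[array([-122.6,   10.7,    0. ]), array([-124.4,  -40.3,    0. ])]
```

Call:
move_arm --series '[[[0,-0.01,0.02],0.004],[[0,-0.021,0.045],0.004],[[0,-0.021,0.062],0.004],[[0,-0.021,0.066],0.004],[[0,-0.021,0.066],0.004]]'

```text
clock: 5.68
eef_pos: [449.4, 98.6, 26.8]
tool_rot: [-3.141, -0.001, -0.155]
force: [-0.6, -0.0, -1.2]
width: 22.9
```

Call:
move_arm --series '[[[0,0,0.001],0],[[0,0,0.002],0],[[0,0,0.002],0]]'

```text
clock: 6.05
eef_pos: [449.5, 98.6, 25.0]
tool_rot: [-3.141, -0.002, -0.155]
force: [0.2, -0.4, -2.1]
width: 23.3
```

```bash
python3 - <<'E'
from h import *
s,T=Rt(); im=get_image('wrist'); cv2.imwrite('pics/w4.png',im); np.save('T4.npy',T)
delta(F2W([-115,-12,15]),-0.154)
cv2.imwrite('pics/w4c.png',cv2.resize(im[0:200,100:350],None,fx=3,fy=3,interpolation=cv2.INTER_CUBIC))
E
```

```text
pos [449.5  98.6  25. ] yaw [-3.1413e+00 -1.6000e-03 -1.5490e-01] F [ 0.  -0.5 -2.2] w 23.3 t 6.1
delta m [-0.0001 -0.0002  0.002 ] turn(about tool z) -0.0009
```

View pics/w4c.png

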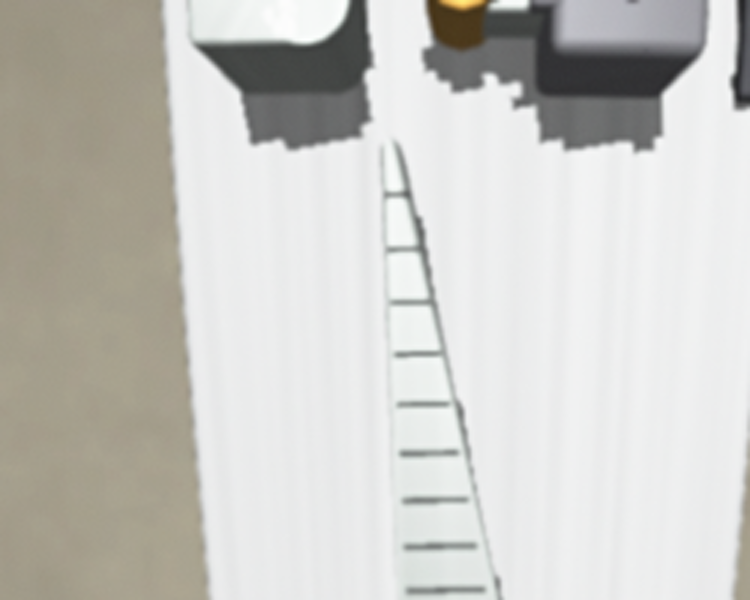

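The nose's left flank is at crop (383,145). The jaw's base corner is at about (370,92), and the brass shoe is at (458,45), right of the path.

```bash
python3 - <<'E'
from h import *
T=np.load('T4.npy'); c=lambda x,y:(x/3+100,y/3)
R=Ro.from_euler('z',0.154)
for n,p,z in [('nose',c(382,145),26),('flank',c(404,590),26),('jawbase',c(370,92),8),('jawtop',c(350,15),38),('plate L1',c(164,30),8),('L2',c(210,590),8),('shoe L',c(428,5),28),('shoebottomL',c(434,38),12),('shoe R',c(487,5),28),('R1',c(750,300),8)]:
    X=onz('wrist',p,z,T)[0]; print(n,R.apply(X-M).round(2))
print('tcp',R.apply(T[:3,3]-M))
E
```

```text
nose [-13.09  -1.77  18.  ]
flank [-83.84  -3.89  18.  ]
jawbase [-1.78  1.48  0.  ]
jawtop [ 1.3   1.26 30.  ]
plate L1 [ 8.42 35.66  0.  ]
L2 [-89.86  35.49   0.  ]
shoe L [ 5.45 -8.91 20.  ]
shoebottomL [ 5.39 -9.4   4.  ]
shoe R [  5.45 -17.39  20.  ]
R1 [-35.25 -65.49   0.  ]
tcp [-114.88046628  -12.65089316   16.97128498]
```

```bash
python3 - <<'E'
from h import *
im=cv2.imread('pics/w4.png')[40:240,205:275]; g=im.astype(float)
g=np.clip((g-195)/(250-195)*255,0,255).astype(np.uint8)
a=cv2.resize(g,None,fx=4,fy=3,interpolation=cv2.INTER_NEAREST)
im=cv2.imread('pics/w3.png')[40:240,205:275]; g=np.clip((im.astype(float)-195)/(250-195)*255,0,255).astype(np.uint8)
cv2.imwrite('pics/w4d.png',np.hstack([a,cv2.resize(g,None,fx=4,fy=3,interpolation=cv2.INTER_NEAREST)]))
E
```

```text
(no output)
```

View pics/w4d.png

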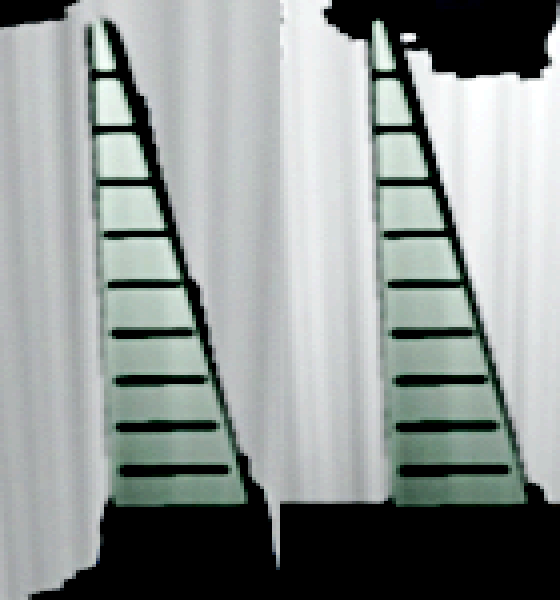

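The greenish blade top separates cleanly from the plate. Its left edge runs from (93,20) to (114,500) in the left panel, so I'll fit it by colour.

```bash
cat > fit.py <<'E'
from h import *
def flank(im,T,z,rows,lo=205,hi=275):
    b=cv2.GaussianBlur(im,(3,1),0).astype(float); d=b[:,:,1]-b[:,:,2]
    P=[]
    for y in rows:
        r=d[y,lo:hi]; k=np.where(r>0.5*np.percentile(r,92))[0]
        if np.percentile(r,95)<4: continue
        i=k[0]; th=0.5*np.percentile(r,92); 
        P.append([lo+i-(r[i]-th)/(r[i]-r[i-1]+1e-9),y])
    X=onz('wrist',P,z,T); L=Ro.from_euler('z',0.154).apply(X-M)
    p=np.polyfit(L[:,0],L[:,1],1)
    for _ in range(4):
        e=L[:,1]-np.polyval(p,L[:,0]); k=abs(e)<max(.25,2*np.median(abs(e))); p=np.polyfit(L[k,0],L[k,1],1)
    print('yaw rel fixture',p[0].round(4),'rms',e[k].std().round(3),k.sum(),len(k),'x range',L[:,0].min(),L[:,0].max())
    print(' lateral at x=-13,-80',np.polyval(p,[-13,-80]))
if __name__=='__main__':
    for n,z in (('3',94),('4',26)):
        T=np.load(f'T{n}.npy'); flank(cv2.imread(f'pics/w{n}.png'),T,z,range(50,200)); print(Ro.from_matrix(T[:3,:3]).as_euler('xyz')[2]+.154)
E
python3 fit.py
```

```text
yaw rel fixture 0.0221 rms 0.124 109 142 x range -85.28943440256843 -13.837966167198479
 lateral at x=-13,-80 [-21.66014833 -23.14088361]
0.0033135947129535326
yaw rel fixture 0.0201 rms 0.163 104 132 x range -85.12824493802886 -14.212401222298643
 lateral at x=-13,-80 [-1.0359344  -2.38255708]
-0.0010404931121949235
```

```bash
python3 - <<'E'
from h import *
T=np.load('T3.npy'); im=cv2.imread('pics/w3.png'); g=cv2.GaussianBlur(cv2.cvtColor(im,cv2.COLOR_BGR2GRAY),(3,3),0).astype(float)
P=[]
for y in range(2,34,2):
    d=-np.diff(g[y,190:206]); i=d.argmax(); a,b,c=d[i-1:i+2]; P.append([190.5+i+.5*(a-c)/(a-2*b+c),y])
L=Ro.from_euler('z',0.154).apply(onz('wrist',P,38,T)-M); print(np.c_[P,L[:,:2]].round(2)); print(np.polyfit(L[:,0],L[:,1],1))
print(g[10,190:212].astype(int), g[24,190:212].astype(int))
# plate left edge restricted & feeler before grip (w2)
import fit
fit.flank(cv2.imread('pics/w2.png'),np.load('T2.npy'),14,range(75,160),228,262)
print(Ro.from_matrix(np.load('T2.npy')[:3,:3]).as_euler('xyz')[2]+.154)
E
```

```text
[[194.74   2.    22.94   1.71]
 [194.81   4.    21.81   1.71]
 [194.84   6.    20.68   1.73]
 [195.     8.    19.55   1.68]
 [195.1   10.    18.42   1.66]
 [195.22  12.    17.28   1.62]
 [195.32  14.    16.14   1.61]
 [195.38  16.    15.     1.62]
 [195.43  18.    13.86   1.63]
 [195.49  20.    12.72   1.63]
 [195.51  22.    11.57   1.66]
 [195.58  24.    10.42   1.66]
 [195.67  26.     9.27   1.66]
 [195.81  28.     8.12   1.62]
 [195.97  30.     6.96   1.56]
 [196.34  32.     5.8    1.37]]
[0.01052504 1.48148187]
[245 245 246 242 218 162 103  72  66  66  72 105 167 222 244 247 246 246
 247 248 248 248] [246 246 246 246 233 192 130  83  67  66  66  68  91 150 213 243 247 246
 246 247 248 247]
yaw rel fixture 0.2239 rms 0.127 79 85 x range 50.484654495317756 112.58990459600899
 lateral at x=-13,-80 [-298.52595473 -313.53008045]
0.19230374355618726
```

```bash
python3 - <<'E'
from h import *
def run(n,rows,lo,hi,z):
    T=np.load(f'T{n}.npy'); im=cv2.imread(f'pics/w{n}.png'); b=cv2.GaussianBlur(im,(3,3),0).astype(float); s=b[:,:,0]-b[:,:,2]
    for sg in (1,-1):
        P=[]
        for y in rows:
            d=np.diff(s[y,lo:hi])*sg; i=d.argmax()
            if 0<i<len(d)-1: a,bb,c=d[i-1:i+2]; P.append([lo+.5+i+.5*(a-c)/(a-2*bb+c),y])
        L=(onz('wrist',P,z,T)-T[:3,3])@T[:3,:3]; p=np.polyfit(L[:,0],-L[:,1],1); e=-L[:,1]-np.polyval(p,L[:,0]); k=abs(e)<.4;p=np.polyfit(L[k,0],-L[k,1],1)
        print(n,sg,'yaw rel tool',p.round(4),k.sum(),len(k),np.array(P)[[0,-1]].round(1).tolist())
run('2',range(192,230),225,275,46)
m=lambda n:cv2.inRange(cv2.cvtColor(cv2.imread(f'pics/w{n}.png'),cv2.COLOR_BGR2HSV),(108,150,60),(128,255,255))
for n in '34':
    q=np.argwhere(m(n)); print(n,q.min(0),q.max(0))
run('4',range(228,275),205,305,58)
run('3',range(228,275),205,305,126)
E
```

```text
2 1 yaw rel tool [ 0.019  13.0256] 38 38 [[233.5, 192.0], [234.6, 229.0]]
2 -1 yaw rel tool [ 0.0303 -9.3411] 38 38 [[263.6, 192.0], [264.4, 229.0]]
3 [226 225] [315 278]
4 [226 225] [315 278]
4 1 yaw rel tool [-0.1883 14.4995] 10 47 [[229.9, 228.0], [225.7, 274.0]]
4 -1 yaw rel tool [  0.1126 -12.6403] 35 47 [[272.5, 228.0], [277.2, 274.0]]
3 1 yaw rel tool [-0.2034 14.8261] 6 47 [[229.2, 228.0], [225.8, 274.0]]
3 -1 yaw rel tool [  0.1087 -12.5862] 40 47 [[273.3, 228.0], [277.2, 274.0]]
```

Call:
move_arm --series '[[[0,-0.001,0.0],0.01],[[0,-0.002,0],0.02],[[0,-0.002,0.0015],0.02],[[0,-0.002,0.003],0.02],[[0,-0.002,0.003],0.02]]'

```text
clock: 6.72
eef_pos: [449.7, 100.5, 21.8]
tool_rot: [-3.142, -0.001, -0.175]
force: [-0.2, -0.3, -1.9]
width: 23.4
```

Call:
move_arm --series '[[[0,0,0.0005],0],[[0,0,0.001],0],[[0,0,0.001],0]]'

```text
clock: 7.1
eef_pos: [449.7, 100.5, 21.2]
tool_rot: [-3.141, -0.002, -0.175]
force: [-0.8, 0.1, 4.0]
width: 22.7
```

```bash
python3 - <<'E'
from h import *
import fit
for i in range(2):
    s,T=Rt(); im=get_image('wrist'); cv2.imwrite('pics/w5.png',im); np.save('T5.npy',T)
    print(s['force'].round(2),s['torque'].round(3))
fit.flank(im,T,22,range(50,200)); print('tcp loc',Ro.from_euler('z',.154).apply(T[:3,3]-M),s['tool_rot'])
E
```

```text
[-0.79  0.13  3.99] [-0.071  0.225  0.053]
[-1.3  -0.29  6.23] [-0.084  0.244 -0.003]
yaw rel fixture 0.0023 rms 0.161 106 141 x range -85.16464572575937 -14.558206839123647
 lateral at x=-13,-80 [-1.09154432 -1.2454256 ]
tcp loc [-115.04486916  -10.76274188   13.16272311] [-3.14129568e+00 -1.45254557e-03 -1.75138510e-01]
```

Call:
move_arm --series '[[[0.006,-0.0002,-0.0002],0],[[0.012,-0.0003,-0.0003],0],[[0.019,-0.0005,-0.0003],0],[[0.026,-0.0006,-0.0003],0],[[0.032,-0.0007,-0.0003],0]]'

```text
clock: 7.82
eef_pos: [481.9, 95.5, 21.4]
tool_rot: [-3.141, -0.002, -0.175]
force: [0.3, 0.5, -1.6]
width: 22.9
```

```bash
cat > st.py <<'E'
from h import *
F=[];Q=[]
for i in range(1):
    s,T=Rt(); F.append(s['force']); Q.append(s['torque'])
R=Ro.from_euler('z',0.154)
print('t',s['clock'],'tcp loc',R.apply(T[:3,3]-M).round(2),'yaw',s['tool_rot'].round(4),'Floc',R.apply(s['force']).round(2),'Tloc',R.apply(s['torque']).round(3),'w',s['width'])
E
python3 st.py
```

```text
t 7.825 tcp loc [-82.39 -10.8   13.4 ] yaw [-3.1414e+00 -1.7000e-03 -1.7520e-01] Floc [ 0.2   0.56 -1.62] Tloc [ 0.002  0.023 -0.015] w 22.92761933543996
```

Call:
move_arm --series '[[[0,-0.0005,0],0],[[0,-0.001,0],0],[[0,-0.0014,0],0],[[0,-0.0017,0],0],[[0,-0.002,0],0]]'

```text
clock: 8.45
eef_pos: [482.2, 97.5, 21.4]
tool_rot: [-3.141, -0.002, -0.175]
force: [0.1, 0.1, -0.8]
width: 23.5
```

```bash
python3 st.py
```

```text
t 8.45 tcp loc [-82.46  -8.72  13.44] yaw [-3.1414e+00 -1.6000e-03 -1.7520e-01] Floc [ 0.08  0.13 -0.84] Tloc [0.03  0.061 0.049] w 23.506406794244604
```

Call:
move_arm --series '[[[0,-0.0002,0],0],[[0,-0.0003,0],0],[[0,-0.0003,0],0]]'

```text
clock: 8.82
eef_pos: [482.2, 97.8, 21.4]
tool_rot: [-3.141, -0.002, -0.175]
force: [0.2, -0.4, -2.4]
width: 23.3
```

```bash
python3 st.py
```

```text
t 8.825 tcp loc [-82.45  -8.44  13.43] yaw [-3.1414e+00 -1.6000e-03 -1.7520e-01] Floc [ 0.23 -0.32 -2.37] Tloc [-0.015 -0.04   0.029] w 23.27005753565129
```

Call:
move_arm --series '[[[0,-0.0002,0],0],[[0,-0.0003,0],0],[[0,-0.0003,0],0]]'

```text
clock: 9.2
eef_pos: [482.3, 98.1, 21.4]
tool_rot: [-3.141, -0.002, -0.175]
force: [-0.2, -0.1, -2.7]
width: 23.3
```

Call:
move_arm --series '[[[0,-0.0002,0],0],[[0,-0.0003,0],0],[[0,-0.0003,0],0]]'

```text
clock: 9.57
eef_pos: [482.3, 98.4, 21.4]
tool_rot: [-3.141, -0.002, -0.175]
force: [0.4, -0.4, -1.5]
width: 23.5
```

```bash
python3 st.py
```

```text
t 9.575 tcp loc [-82.43  -7.8   13.44] yaw [-3.1414e+00 -1.6000e-03 -1.7510e-01] Floc [ 0.48 -0.36 -1.54] Tloc [-0.007  0.072 -0.04 ] w 23.483296712729953
```

Call:
move_arm --series '[[[0,-0.0002,0],0],[[0,-0.0003,0],0],[[0,-0.0003,0],0]]'

```text
clock: 9.95
eef_pos: [482.4, 98.6, 21.4]
tool_rot: [-3.141, -0.002, -0.175]
force: [-0.5, -0.8, -2.2]
width: 23.4
```

Call:
move_arm --series '[[[0,-0.0002,0],0],[[0,-0.0003,0],0],[[0,-0.0003,0],0]]'

```text
clock: 10.32
eef_pos: [482.4, 98.7, 21.4]
tool_rot: [3.141, -0.002, -0.176]
force: [-0.6, -0.4, -1.2]
width: 23.2
```

```bash
python3 st.py
```

```text
t 10.325 tcp loc [-82.42  -7.53  13.43] yaw [ 3.1415e+00 -1.6000e-03 -1.7570e-01] Floc [-0.58 -0.46 -1.2 ] Tloc [-0.223  0.046 -0.093] w 23.24491828006363
```

Call:
move_arm --series '[[[0,-0.0002,0],0],[[0,-0.0004,0],0],[[0,-0.0004,0],0]]'

```text
clock: 10.7
eef_pos: [482.4, 98.8, 21.4]
tool_rot: [3.141, -0.002, -0.176]
force: [-1.4, -1.9, -0.7]
width: 23.3
```

```bash
python3 st.py;
```

```text
t 10.7 tcp loc [-82.43  -7.41  13.41] yaw [ 3.1412e+00 -1.6000e-03 -1.7610e-01] Floc [-1.05 -2.14 -0.67] Tloc [-0.489  0.073 -0.141] w 23.286441336358354
```

Call:
move_arm --series '[[[0,-0.0004,0],0],[[0,-0.0004,0],0]]'

```text
clock: 10.95
eef_pos: [482.4, 99.0, 21.4]
tool_rot: [3.141, -0.002, -0.177]
force: [-0.7, -1.8, -0.8]
width: 23.5
```

```bash
python3 st.py;
```

```text
t 10.95 tcp loc [-82.45  -7.28  13.4 ] yaw [ 3.1409e+00 -1.6000e-03 -1.7650e-01] Floc [-0.45 -1.93 -0.8 ] Tloc [-0.589  0.069 -0.18 ] w 23.47588779328248
```

Call:
move_arm --series '[[[0,0.0006,-0.0001],0],[[0.005,0.0004,-0.0001],0],[[0.01,0.0003,-0.0001],0],[[0.015,0.0002,-0.0001],0],[[0.019,0.0001,-0.0001],0]]'

```text
clock: 11.58
eef_pos: [501.7, 95.6, 21.5]
tool_rot: [3.141, -0.002, -0.176]
force: [-0.3, -0.1, -1.8]
width: 23.5
```

```bash
python3 st.py;
```

```text
t 11.575 tcp loc [-62.88  -7.67  13.54] yaw [ 3.141e+00 -1.900e-03 -1.763e-01] Floc [-0.26 -0.15 -1.82] Tloc [-0.137  0.135  0.018] w 23.4573144437097
```

Call:
move_arm --series '[[[0,-0.0003,0],0],[[0,-0.0006,0],0],[[0,-0.0009,0],0],[[0,-0.001,0],0],[[0,-0.001,0],0]]'

```text
clock: 12.2
eef_pos: [502.3, 95.8, 21.6]
tool_rot: [3.14, -0.003, -0.177]
force: [2.8, -5.1, -4.5]
width: 23.2
```

```bash
python3 st.py;
```

```text
t 12.2 tcp loc [-62.29  -7.34  13.6 ] yaw [ 3.1404e+00 -3.0000e-03 -1.7740e-01] Floc [ 3.57 -4.6  -4.49] Tloc [-1.018 -0.463 -0.304] w 23.23160225733621
```

Call:
move_arm --series '[[[0,0,0],0],[[0,0,0],0]]'

```text
clock: 12.45
eef_pos: [502.3, 95.8, 21.6]
tool_rot: [3.14, -0.003, -0.177]
force: [1.6, -3.5, -2.5]
width: 23.3
```

```bash
python3 st.py; python3 - <<'E'
from h import *
import fit
s,T=Rt(); im=get_image('wrist'); cv2.imwrite('pics/w6.png',im); np.save('T6.npy',T)
fit.flank(im,T,22,range(60,200))
a=cv2.resize(im[0:270,110:380],None,fx=2.2,fy=2.2,interpolation=cv2.INTER_CUBIC); cv2.imwrite('pics/w6c.png',a)
E
```

```text
t 12.45 tcp loc [-62.3   -7.39  13.63] yaw [ 3.1403e+00 -3.1000e-03 -1.7740e-01] Floc [ 2.16 -3.23 -2.53] Tloc [-0.8   -0.353 -0.269] w 23.271155957635145
yaw rel fixture 0.2147 rms 1.618 107 140 x range -32.56434839852135 35.14962689616872
 lateral at x=-13,-80 [ 4.51923266 -9.86759705]
```

View pics/w6c.png

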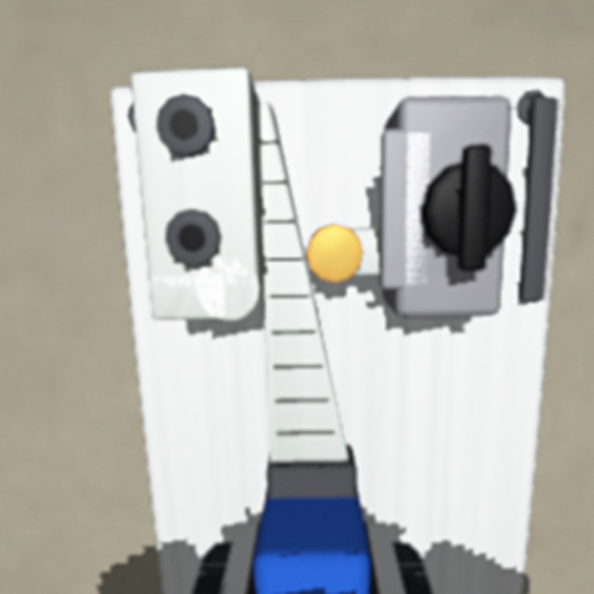

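The blade lies along the jaw, its right flank at about (304,253) just touching the brass shoe (left edge 306,253). The nose is level with the jaw's rear, at (268,105). Now a yaw flatness test using contact torque.

Call:
move_arm --series '[[[0,-0.0005,0],0.006],[[0,-0.0005,0],0.006],[[0,-0.0005,0],0.006]]'

```text
clock: 12.88
eef_pos: [502.3, 96.2, 21.6]
tool_rot: [3.14, -0.003, -0.183]
force: [0.5, -3.9, -2.3]
width: 23.1
```

```bash
python3 st.py;
```

```text
t 12.875 tcp loc [-62.37  -6.96  13.6 ] yaw [ 3.1402e+00 -2.9000e-03 -1.8350e-01] Floc [ 1.12 -3.74 -2.26] Tloc [-0.896 -0.279 -0.271] w 23.14851071030655
```

Call:
move_arm --series '[[[0,0,0],-0.006],[[0,0,0],-0.009],[[0,0,0],-0.009]]'

```text
clock: 13.25
eef_pos: [502.3, 95.7, 21.6]
tool_rot: [3.14, -0.003, -0.175]
force: [0.3, -5.1, -1.7]
width: 23.0
```

```bash
python3 st.py;
```

```text
t 13.25 tcp loc [-62.32  -7.46  13.58] yaw [ 3.1397e+00 -3.0000e-03 -1.7490e-01] Floc [ 1.06 -4.97 -1.71] Tloc [-1.169 -0.279 -0.35 ] w 23.004971799543576
```

Call:
move_arm --series '[[[0,0,0],-0.006],[[0,0,0],-0.006],[[0,0,0],-0.006]]'

```text
clock: 13.62
eef_pos: [502.3, 95.3, 21.6]
tool_rot: [3.139, -0.003, -0.17]
force: [0.5, -5.0, -2.1]
width: 23.7
```

```bash
python3 st.py;
```

```text
t 13.625 tcp loc [-62.25  -7.88  13.58] yaw [ 3.1393e+00 -3.1000e-03 -1.6950e-01] Floc [ 1.27 -4.86 -2.13] Tloc [-1.149 -0.312 -0.355] w 23.68318776331771
```

Call:
move_arm --series '[[[0,0.0002,0],-0.006],[[0,0.0002,0],-0.006],[[0,0.0002,0],-0.006]]'

```text
clock: 14.0
eef_pos: [502.3, 94.9, 21.6]
tool_rot: [3.139, -0.003, -0.164]
force: [-0.0, -5.0, -1.9]
width: 23.0
```

```bash
python3 st.py;
```

```text
t 14.0 tcp loc [-62.19  -8.22  13.61] yaw [ 3.1392 -0.0032 -0.164 ] Floc [ 0.73 -4.99 -1.87] Tloc [-1.082 -0.356 -0.466] w 23.007908294307992
```

Call:
move_arm --series '[[[0,0.0002,0],-0.005],[[0,0.0002,0],-0.005],[[0,0.0002,0],-0.005]]'

```text
clock: 14.38
eef_pos: [502.2, 94.5, 21.6]
tool_rot: [3.139, -0.003, -0.16]
force: [1.4, -5.4, -2.6]
width: 23.2
```

```bash
python3 st.py;
```

```text
t 14.375 tcp loc [-62.17  -8.63  13.57] yaw [ 3.139  -0.0032 -0.1597] Floc [ 2.16 -5.1  -2.61] Tloc [-1.055 -0.285 -0.488] w 23.219161643316355
```

Call:
move_arm --series '[[[0,-0.0002,0],0.006],[[0,-0.0002,0],0.006],[[0,-0.0002,0],0.006]]'

```text
clock: 14.75
eef_pos: [502.3, 94.9, 21.6]
tool_rot: [3.139, -0.003, -0.165]
force: [1.1, -3.6, -2.3]
width: 23.3
```

```bash
python3 st.py;
```

```text
t 14.75 tcp loc [-62.2   -8.24  13.58] yaw [ 3.1392 -0.0032 -0.1654] Floc [ 1.67 -3.34 -2.33] Tloc [-0.872 -0.285 -0.324] w 23.330367863613905
```

Call:
move_arm --series '[[[0.0005,0,0],0],[[0.001,0,0],0],[[0.0015,0,0],0],[[0.0015,0,0],0]]'

```text
clock: 15.25
eef_pos: [502.6, 94.9, 21.4]
tool_rot: [3.139, -0.001, -0.165]
force: [-3.3, -3.2, -1.4]
width: 23.4
```

```bash
python3 st.py;
```

```text
t 15.25 tcp loc [-61.86  -8.23  13.39] yaw [ 3.1391e+00 -1.0000e-03 -1.6510e-01] Floc [-2.74 -3.69 -1.45] Tloc [-0.853  0.426 -0.289] w 23.370835361490464
```

Call:
move_arm --series '[[[0.0005,0.0003,0],0],[[0.001,0.0003,0],0],[[0.001,0.0003,0],0]]'

```text
clock: 15.62
eef_pos: [503.2, 94.7, 21.3]
tool_rot: [3.139, -0.0, -0.165]
force: [-2.4, -2.6, -1.1]
width: 23.2
```

```bash
python3 st.py;
```

```text
t 15.625 tcp loc [-61.24  -8.32  13.33] yaw [ 3.1393e+00 -2.0000e-04 -1.6470e-01] Floc [-2.   -2.93 -1.09] Tloc [-0.677  0.499 -0.284] w 23.182392788070846
```

Call:
move_arm --series '[[[0.0005,0,0],0],[[0.001,0,0],0],[[0.001,0,0],0]]'

```text
clock: 16.0
eef_pos: [503.6, 94.6, 21.3]
tool_rot: [3.139, 0.001, -0.165]
force: [-4.0, -2.4, 1.3]
width: 23.6
```

```bash
python3 st.py;
```

```text
t 16.0 tcp loc [-60.88  -8.3   13.31] yaw [ 3.1394e+00  1.0000e-03 -1.6470e-01] Floc [-3.62 -2.99  1.32] Tloc [-0.7    0.653 -0.274] w 23.557105387747626
```

Call:
move_arm --series '[[[0.0005,0.0002,-0.0002],0],[[0.001,0.0002,-0.0002],0],[[0.0012,0.0002,-0.0002],0],[[0.0012,0.0002,-0.0002],0]]'

```text
clock: 16.5
eef_pos: [503.7, 94.6, 21.5]
tool_rot: [3.14, 0.003, -0.164]
force: [-5.4, -2.0, 1.2]
width: 23.3
```

```bash
python3 st.py;
```

```text
t 16.5 tcp loc [-60.76  -8.33  13.46] yaw [ 3.1396e+00  3.0000e-03 -1.6420e-01] Floc [-5.07 -2.79  1.18] Tloc [-0.675  0.867 -0.285] w 23.335058229560236
```

Call:
move_arm --series '[[[0.0005,0.0001,0],0],[[0.001,0.0001,0],0],[[0.001,0.0001,0],0]]'

```text
clock: 16.88
eef_pos: [503.6, 94.5, 21.5]
tool_rot: [3.14, 0.005, -0.164]
force: [-6.6, -2.5, 3.6]
width: 23.3
```

```bash
python3 st.py;
```

```text
t 16.875 tcp loc [-60.79  -8.38  13.47] yaw [ 3.1397  0.005  -0.164 ] Floc [-6.16 -3.45  3.64] Tloc [-0.671  0.84  -0.241] w 23.315144503041832
```

Call:
move_arm --series '[[[0.0006,0.0002,0.0],0],[[0.0012,0.0002,0.0],0],[[0.0012,0.0002,0.0],0]]'

```text
clock: 17.25
eef_pos: [503.6, 94.5, 21.6]
tool_rot: [3.14, 0.007, -0.164]
force: [-6.2, -2.2, 3.9]
width: 23.4
```

```bash
python3 st.py;
```

```text
t 17.25 tcp loc [-60.79  -8.38  13.59] yaw [ 3.1401  0.0072 -0.1637] Floc [-5.8  -3.17  3.86] Tloc [-0.634  0.876 -0.317] w 23.369500897552356
```

Call:
move_arm --series '[[[0.001,0.0002,-0.0003],0],[[0.002,0.0002,-0.0003],0],[[0.002,0.0002,-0.0003],0],[[0.002,0.0002,-0.0003],0]]'

```text
clock: 17.75
eef_pos: [503.8, 94.4, 21.9]
tool_rot: [3.14, 0.011, -0.163]
force: [-7.5, -2.3, 4.6]
width: 23.1
```

```bash
python3 st.py;
```

```text
t 17.75 tcp loc [-60.64  -8.49  13.91] yaw [ 3.1403  0.0106 -0.1633] Floc [-7.01 -3.46  4.56] Tloc [-0.666  1.114 -0.318] w 23.099045029556557
```

Call:
move_arm --series '[[[0.001,0.0005,-0.0004],0],[[0.0018,0.0005,-0.0004],0.001],[[0.0018,0.0005,-0.0004],0.001],[[0.0018,0.0005,-0.0004],0.001]]'

```text
clock: 18.25
eef_pos: [503.9, 94.4, 22.3]
tool_rot: [3.141, 0.014, -0.163]
force: [-6.7, -1.1, 3.0]
width: 23.0
```

```bash
python3 st.py;
```

```text
t 18.25 tcp loc [-60.52  -8.44  14.31] yaw [ 3.1409  0.0138 -0.1634] Floc [-6.47 -2.1   2.99] Tloc [-0.554  1.032 -0.235] w 23.022248115797815
```

Call:
move_arm --series '[[[0.0005,0.0002,0.0008],0],[[0.0015,0.0002,0.0008],0.001],[[0.0018,0.0002,0.0008],0.001],[[0.0018,0.0002,0.0008],0.001]]'

```text
clock: 18.75
eef_pos: [504.0, 94.9, 21.8]
tool_rot: [-3.141, 0.017, -0.163]
force: [-8.1, -1.0, 6.8]
width: 23.9
```

```bash
python3 st.py;
```

```text
t 18.75 tcp loc [-60.51  -7.96  13.81] yaw [-3.1413  0.0169 -0.1627] Floc [-7.88 -2.28  6.79] Tloc [-0.399  1.054 -0.133] w 23.875686476004297
```

Call:
move_arm --series '[[[0,0,0],0],[[0,0,0],0],[[0,0,0],0],[[0,0,0],0]]' --claw 0.5

```text
clock: 19.25
eef_pos: [504.5, 95.0, 21.8]
tool_rot: [-3.141, 0.016, -0.162]
force: [-1.5, 0.2, 0.1]
width: 42.5
```

```bash
python3 st.py; python3 - <<'E'
from h import *
s,T=Rt(); im=get_image('wrist'); cv2.imwrite('pics/w7.png',im); np.save('T7.npy',T)
a=cv2.resize(im[0:270,110:380],None,fx=2.2,fy=2.2,interpolation=cv2.INTER_CUBIC); cv2.imwrite('pics/w7c.png',a)
E
```

```text
t 19.25 tcp loc [-60.02  -7.76  13.85] yaw [-3.1411  0.0161 -0.1624] Floc [-1.47 -0.04  0.1 ] Tloc [-0.002 -0.062 -0.041] w 42.49195125271691
```

View pics/w7c.png

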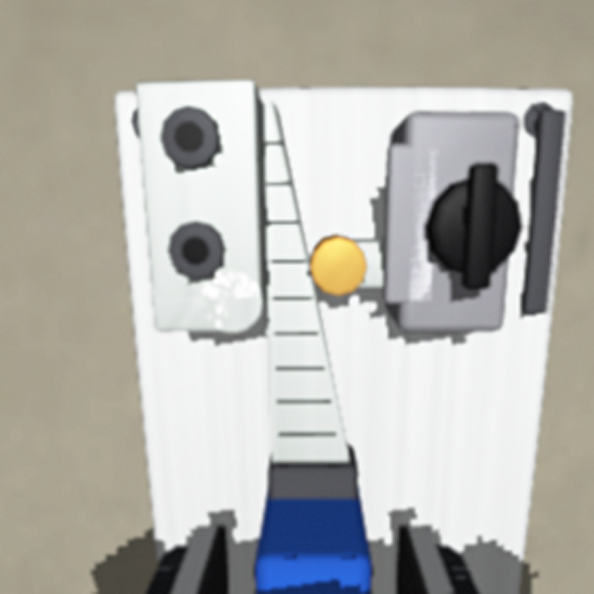

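After the release the forces are zero. The blade sits along the jaw with the brass shoe on its right flank, and graduation (291,261) lies beside the shoe at (338,265). I'll re-grip it in this self-aligned state and check the drag.

Call:
move_arm --series '[[[0,0,0],0],[[0,0,0],0],[[0,0,0],0],[[0,0,0],0],[[0,0,0],0]]' --claw 0

```text
clock: 19.92
eef_pos: [504.5, 95.0, 21.9]
tool_rot: [-3.141, 0.016, -0.163]
force: [-0.1, -0.3, 3.4]
width: 23.3
```

```bash
python3 st.py
```

```text
t 19.925 tcp loc [-60.06  -7.83  13.93] yaw [-3.1411  0.0161 -0.1626] Floc [-0.03 -0.31  3.38] Tloc [0.015 0.014 0.066] w 23.272298263614942
```

Call:
move_arm --series '[[[0.0005,0,0],0],[[0.001,0,0],0],[[0.001,0,0],0]]'

```text
clock: 20.3
eef_pos: [504.4, 95.0, 21.9]
tool_rot: [-3.141, 0.018, -0.162]
force: [-2.8, 0.3, 4.0]
width: 23.5
```

```bash
python3 st.py
```

```text
t 20.3 tcp loc [-60.08  -7.86  13.94] yaw [-3.1411  0.018  -0.1625] Floc [-2.84 -0.15  4.01] Tloc [-0.048  0.39   0.023] w 23.467618170953845
```

Call:
move_arm --series '[[[0.0005,0,0],0],[[0.001,0,0],0],[[0.001,0,0],0]]'

```text
clock: 20.68
eef_pos: [504.4, 95.0, 21.9]
tool_rot: [-3.141, 0.02, -0.162]
force: [-3.8, 0.1, 6.4]
width: 23.2
```

```bash
python3 st.py
```

```text
t 20.675 tcp loc [-60.12  -7.84  13.92] yaw [-3.141   0.02   -0.1623] Floc [-3.73 -0.52  6.42] Tloc [-0.006  0.453  0.067] w 23.22575088886458
```

Call:
move_arm --series '[[[0.0005,0,0],0],[[0.001,0,0],0],[[0.001,0,0],0]]'

```text
clock: 21.05
eef_pos: [504.4, 95.0, 21.9]
tool_rot: [-3.141, 0.022, -0.162]
force: [-3.6, 1.0, 6.9]
width: 23.5
```

```bash
python3 st.py
```

```text
t 21.05 tcp loc [-60.13  -7.84  13.94] yaw [-3.1409  0.0219 -0.1622] Floc [-3.76  0.46  6.92] Tloc [-0.033  0.437 -0.063] w 23.513895365937785
```

Call:
move_arm --series '[[[0.001,0,0],0],[[0.0016,0,0],0],[[0.0022,0,0],0],[[0.0022,0,0],0],[[0.0022,0,0],0]]'

```text
clock: 21.68
eef_pos: [504.3, 94.9, 22.0]
tool_rot: [-3.141, 0.026, -0.162]
force: [-7.3, 1.2, 9.7]
width: 23.3
```

```bash
python3 st.py
```

```text
t 21.675 tcp loc [-60.19  -7.88  13.98] yaw [-3.1408  0.0259 -0.1618] Floc [-7.4   0.06  9.68] Tloc [-0.031  0.702 -0.032] w 23.274633360283556
```

Call:
move_arm --series '[[[0.001,0,-0.0008],0],[[0.0018,0,-0.0012],0],[[0.0024,0,-0.0012],0],[[0.0024,0,-0.0012],0],[[0.0024,0,-0.0012],0]]'

```text
clock: 22.3
eef_pos: [504.6, 94.9, 22.8]
tool_rot: [-3.141, 0.03, -0.161]
force: [-5.7, 0.6, 5.1]
width: 23.4
```

```bash
python3 st.py
```

```text
t 22.3 tcp loc [-59.91  -7.88  14.77] yaw [-3.1409  0.0301 -0.1615] Floc [-5.75 -0.28  5.07] Tloc [ 0.025  0.889 -0.02 ] w 23.36181144382026
```

Call:
move_arm --series '[[[0,0,0],0],[[0,0,0],0],[[0,0,0],0],[[0,0,0],0]]' --claw 0.5

```text
clock: 22.8
eef_pos: [504.9, 94.8, 22.7]
tool_rot: [-3.141, 0.03, -0.162]
force: [-0.1, 0.5, -0.4]
width: 42.2
```

Call:
move_arm --series '[[[0,0,0],0],[[0,0,0],0],[[0,0,0],0],[[0,0,0],0],[[0,0,0],0]]' --claw 0

```text
clock: 23.42
eef_pos: [505.1, 94.8, 22.9]
tool_rot: [-3.141, 0.029, -0.162]
force: [-0.2, -0.4, 3.9]
width: 22.9
```

```bash
python3 st.py
```

```text
t 23.425 tcp loc [-59.36  -7.86  14.92] yaw [-3.1408  0.0292 -0.1616] Floc [-0.13 -0.46  3.93] Tloc [0.013 0.027 0.004] w 22.923907309954604
```

Call:
move_arm --series '[[[0.001,0,-0.0002],0],[[0.0018,0,-0.0004],0],[[0.0025,0,-0.0006],0],[[0.0025,0,-0.0006],0],[[0.0025,0,-0.0006],0]]'

```text
clock: 24.05
eef_pos: [505.1, 94.8, 23.0]
tool_rot: [-3.141, 0.034, -0.161]
force: [-5.1, 0.8, 2.4]
width: 23.6
```

```bash
python3 st.py
```

```text
t 24.05 tcp loc [-59.36  -7.94  14.99] yaw [-3.1411  0.034  -0.161 ] Floc [-5.19  0.01  2.4 ] Tloc [ 0.04   0.867 -0.01 ] w 23.590475709014925
```

Call:
move_arm --series '[[[0.0015,0,0],0],[[0.0025,0,0],0],[[0.0035,0,0],0],[[0.0035,0,0],0],[[0.0035,0,0],0]]'

```text
clock: 24.68
eef_pos: [505.0, 94.8, 23.0]
tool_rot: [-3.141, 0.04, -0.16]
force: [-9.1, 1.3, 11.4]
width: 23.2
```

```bash
python3 st.py
```

```text
t 24.675 tcp loc [-59.44  -7.93  15.01] yaw [-3.1409  0.0405 -0.1605] Floc [-9.23 -0.09 11.39] Tloc [0.007 1.269 0.043] w 23.176063349608057
```

Call:
move_arm --series '[[[0.001,0,-0.0008],0],[[0.002,0,-0.0016],0],[[0.0027,0,-0.002],0],[[0.0027,0,-0.002],0],[[0.0027,0,-0.002],0]]'

```text
clock: 25.3
eef_pos: [505.7, 94.6, 24.3]
tool_rot: [-3.141, 0.045, -0.16]
force: [-6.0, 1.3, 1.4]
width: 23.2
```

```bash
python3 st.py
```

```text
t 25.3 tcp loc [-58.79  -7.98  16.28] yaw [-3.1413  0.0449 -0.1599] Floc [-6.11  0.37  1.35] Tloc [0.004 1.073 0.032] w 23.21365020412269
```

Call:
move_arm --series '[[[0,0,0],0],[[0,0,0],0],[[0,0,0],0],[[0,0,0.004],0],[[0,0,0.009],0]]' --claw 0.5

```text
clock: 25.92
eef_pos: [505.5, 94.7, 15.1]
tool_rot: [-3.141, 0.044, -0.16]
force: [-0.3, 0.8, 0.6]
width: 42.9
```

Call:
move_arm --series '[[[0,0,0],0],[[0,0,0],0]]'

```text
clock: 26.18
eef_pos: [505.4, 94.6, 14.9]
tool_rot: [-3.141, 0.045, -0.16]
force: [0.8, -0.4, -0.1]
width: 42.3
```

```bash
python3 st.py; python3 - <<'E'
from h import *
s,T=Rt(); im=get_image('wrist'); cv2.imwrite('pics/w8.png',im); np.save('T8.npy',T)
a=cv2.resize(im[0:270,110:380],None,fx=2.2,fy=2.2,interpolation=cv2.INTER_CUBIC); cv2.imwrite('pics/w8c.png',a)
E
```

```text
t 26.175 tcp loc [-59.02  -8.06   6.92] yaw [-3.1413  0.0446 -0.1601] Floc [ 0.83 -0.3  -0.12] Tloc [-0.014  0.002  0.006] w 42.26288290363215
```

View pics/w8c.png

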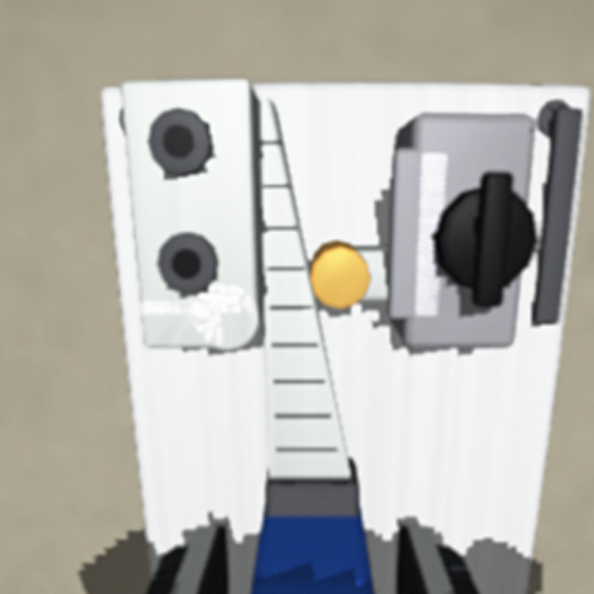

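The blade is flush along the jaw with the nose at (268,100), and the brass nose (340,275) touches its right flank. I'm re-gripping lower to push with less pitching.

Call:
move_arm --series '[[[0,0,0],0],[[0,0,0],0],[[0,0,0],0],[[0,0,0],0],[[0,0,0],0]]' --claw 0

```text
clock: 26.85
eef_pos: [505.6, 94.6, 15.3]
tool_rot: [-3.141, 0.044, -0.16]
force: [-0.3, 0.0, 4.4]
width: 23.6
```

Call:
move_arm --series '[[[0.001,0,-0.0003],0],[[0.0018,0,-0.0005],0],[[0.0018,0,-0.0005],0],[[0.0018,0,-0.0005],0]]'

```text
clock: 27.35
eef_pos: [505.6, 94.7, 15.3]
tool_rot: [-3.141, 0.048, -0.16]
force: [-5.3, 0.3, 2.3]
width: 23.3
```

```bash
python3 st.py
```

```text
t 27.35 tcp loc [-58.88  -7.97   7.35] yaw [-3.1413  0.0476 -0.1596] Floc [-5.27 -0.47  2.29] Tloc [0.012 0.774 0.012] w 23.316358830799896
```

Call:
move_arm --series '[[[0.001,0,-0.0003],0],[[0.002,0,-0.0005],0],[[0.0025,0,-0.0006],0],[[0.0025,0,-0.0006],0],[[0.0025,0,-0.0006],0]]'

```text
clock: 27.98
eef_pos: [505.6, 94.6, 15.6]
tool_rot: [-3.141, 0.052, -0.159]
force: [-7.6, 1.0, 4.7]
width: 23.3
```

```bash
python3 st.py
```

```text
t 27.975 tcp loc [-58.87  -8.02   7.56] yaw [-3.1414  0.0524 -0.1593] Floc [-7.69 -0.17  4.69] Tloc [-0.033  1.178  0.04 ] w 23.31927372793702
```

Call:
move_arm --series '[[[0.001,0,-0.0005],0],[[0.002,0,-0.001],0],[[0.0027,0,-0.0012],0],[[0.0027,0,-0.0012],0],[[0.0027,0,-0.0012],0]]'

```text
clock: 28.6
eef_pos: [505.8, 94.5, 16.2]
tool_rot: [3.142, 0.057, -0.159]
force: [-7.9, 0.3, 3.4]
width: 23.3
```

```bash
python3 st.py
```

```text
t 28.6 tcp loc [-58.64  -8.06   8.21] yaw [ 3.1416  0.0574 -0.1587] Floc [-7.86 -0.88  3.41] Tloc [-0.051  1.161  0.065] w 23.338522263980593
```

Call:
move_arm --series '[[[0.001,0,-0.0005],0],[[0.002,0,-0.001],0],[[0.003,0,-0.0013],0],[[0.003,0,-0.0013],0],[[0.003,0,-0.0013],0]]'

```text
clock: 29.22
eef_pos: [506.2, 94.4, 16.9]
tool_rot: [3.141, 0.063, -0.158]
force: [-7.3, 0.4, 1.9]
width: 23.4
```

```bash
python3 st.py
```

```text
t 29.225 tcp loc [-58.23  -8.12   8.86] yaw [ 3.1413  0.0627 -0.1582] Floc [-7.29 -0.69  1.95] Tloc [0.036 1.276 0.057] w 23.396075724189988
```

Call:
move_arm --series '[[[0,0,0],0],[[0,0,0],0],[[0,0,0],0],[[0,0,0.002],0],[[0,0,0.003],0]]' --claw 0.5

```text
clock: 29.85
eef_pos: [506.2, 94.4, 13.8]
tool_rot: [3.141, 0.062, -0.158]
force: [-0.7, 0.6, -0.3]
width: 42.5
```

Call:
move_arm --series '[[[0,0,0],0],[[0,0,0],0],[[0,0,0],0],[[0,0,0],0],[[0,0,0],0]]' --claw 0

```text
clock: 30.48
eef_pos: [506.2, 94.4, 13.8]
tool_rot: [3.141, 0.062, -0.158]
force: [0.6, 0.6, -0.2]
width: 23.3
```

```bash
python3 st.py
```

```text
t 30.475 tcp loc [-58.26  -8.11   5.76] yaw [ 3.1413  0.0625 -0.1582] Floc [ 0.51  0.66 -0.21] Tloc [ 0.068 -0.011  0.049] w 23.301054857490033
```

Call:
move_arm --series '[[[0.001,0,-0.0005],0],[[0.002,0,-0.001],0],[[0.003,0,-0.0013],0],[[0.003,0,-0.0013],0]]'

```text
clock: 30.98
eef_pos: [506.5, 94.3, 14.4]
tool_rot: [3.141, 0.068, -0.158]
force: [-5.2, 0.4, -2.0]
width: 23.2
```

```bash
python3 st.py
```

```text
t 30.975 tcp loc [-57.99  -8.14   6.37] yaw [ 3.141   0.068  -0.1576] Floc [-5.24 -0.41 -1.99] Tloc [0.029 1.053 0.013] w 23.213217714240717
```

Call:
move_arm --series '[[[0.001,0,0],0],[[0.002,0,0],0],[[0.003,0,0],0],[[0.003,0,0],0]]'

```text
clock: 31.48
eef_pos: [506.5, 94.3, 14.3]
tool_rot: [3.141, 0.074, -0.157]
force: [-9.4, 1.8, 6.1]
width: 23.0
```

```bash
python3 st.py
```

```text
t 31.475 tcp loc [-57.95  -8.19   6.33] yaw [ 3.1412  0.0736 -0.1572] Floc [-9.59  0.37  6.1 ] Tloc [-0.048  1.372  0.028] w 23.04958221249351
```

The blade now resists about 9.6 N of push at 6 N of downward load, so roughly 8 N of pure drag. I'm letting go and withdrawing.

Call:
move_arm --series '[[[0,0,0],0],[[0,0,0],0],[[0,0,0],0],[[0,0,0],0],[[0,0,0],0]]' --claw 0.55

```text
clock: 32.1
eef_pos: [506.6, 94.3, 14.3]
tool_rot: [3.141, 0.073, -0.157]
force: [0.1, 0.1, 0.4]
width: 46.8
```

Call:
move_arm --series '[[[0,0,-0.01],0],[[0,0,-0.03],0],[[0,0,-0.06],0],[[0,0,-0.09],0],[[0,0,-0.09],0]]'

```text
clock: 32.72
eef_pos: [515.1, 93.3, 106.5]
tool_rot: [-3.14, 0.068, -0.157]
force: [0.1, -0.4, -0.8]
width: 47.0
```

```bash
python3 st.py; python3 - <<'E'
from h import *
s,T=Rt(); im=get_image('wrist'); t=get_image('top'); sd=get_image('side'); np.save('T9.npy',T); cv2.imwrite('pics/w9.png',im); cv2.imwrite('pics/t9.png',t)
b=cv2.resize(sd[160:220,200:310],None,fx=3.4,fy=3.4,interpolation=cv2.INTER_CUBIC)
a=cv2.resize(im[0:300,130:360],None,fx=1.6,fy=1.6,interpolation=cv2.INTER_CUBIC)
b=cv2.copyMakeBorder(b,0,a.shape[0]-b.shape[0],0,0,cv2.BORDER_CONSTANT); cv2.imwrite('pics/f9.png',np.hstack([a,b])); print(a.shape,b.shape)
E
```

```text
t 32.725 tcp loc [-49.24  -7.8   98.54] yaw [-3.1404  0.0682 -0.1572] Floc [ 0.15 -0.41 -0.84] Tloc [-0.009 -0.1   -0.008] w 47.03901874115558
(480, 368, 3) (480, 374, 3)
```

View pics/f9.png

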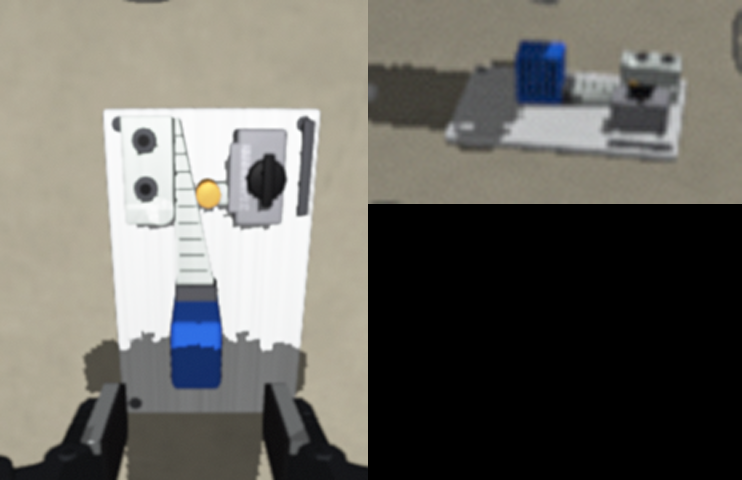

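The feeler lies flat on the plate, its blade along the jaw at (177,120)–(177,285), with the brass shoe (208,193) on its taper and the gripper clear. I'm handing in.

```bash
python3 -c "
from h import *
print(finish_job())"
```

```text
the job is handed in; nothing more can be done
None
```

The taper feeler is in the fixture's gap, lying flat on the plate with its straight flank along the fixed jaw and held by the brass shoe. I handed the job in at about 33 s of the 58 s allowed.

- **Grip on the blade:** on the last push it barely moved at 9.6 N, with about 6 N pressing it down on the plate. I put the true drag at roughly 8 N. That is an estimate, because friction on the plate is mixed into the reading. Earlier pushes that also lifted the handle slid at 5 to 8 N, which probably reads low.
- **Press on the jaw:** the side force at the tool never read above about 5 N. The shoe adds roughly another 5 N by my estimate, so I expect about 10 N in all, against the 18 N limit.
- **Final state:** after I let go the tool force read close to zero. The last wrist and side pictures show the feeler flat, flush with the jaw and touching the shoe, with the gripper clear.
- **Other things on the bench:** I moved none of them on purpose and felt no stray contact. I did not re-measure where they stand.

Two checks disagreed or were not ideal:
- **Blade angle:** the camera and the contact test differed by about 0.012 rad. I used the contact result, and after re-gripping the self-seated blade the side force and twist were near zero.
- **Tool tilt:** pushing gradually tilted the tool by about 0.07 rad. I let go and re-gripped several times so the feeler could settle flat again.

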